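# Zero the coffee grinder and set it seven clicks open

## Task

On the festival tent's coffee counter the grinder has just been cleaned: push the lever of its adjusting collar clockwise (seen from above) until the collar stops, then back it off anticlockwise exactly seven clicks. Then put the feed funnel back on the collar's neck, turned so that its lugs drop into the keyways and it sits fully home without disturbing the setting, and let go; leave the milk jug, tamper, portafilter and beer mugs where they are.

Things in the scene. Friction and masses are not known exactly. Their poses are not given: they have to be found in the camera images.
- collar (a joint): angle (rad) of the adjusting collar, the black ribbed ring on top of the metal coffee grinder, about a vertical axis: 0 at its clockwise stop, growing anticlockwise seen from above, to 2.72. Spring clicks every 0.2094 rad (12 degrees), click n at n x 0.2094, the stop itself being click 0. Once past half-way between two clicks it snaps ahead to the next one; left alone it settles in a click
- collar_top (a point): point on the collar's vertical axis at its flat shoulder, 206 mm above the counter; turns with the collar: x points along its lever, z up. The collar is 110 mm across and 20 mm high, below this point; the notched ring, burr chamber (120 mm across) and housing are under it. The grinder is fixed to the counter; nothing stands above the neck
- neck_top (a point): centre of the top of the steel neck that rises from the collar's shoulder: 18 mm high, 45 mm across, turning with the collar. It has two opposite upright keyways, 12 mm wide, 5 mm deep, full height and open at the top, at x+ and x-, in line with the collar's lever
- lever_grip (a point): middle of the black grip of the collar's lever, a level rod out of the collar's side; 108 mm from the axis, 196 mm above the counter, x outwards along the lever. The grip is 16 mm thick and reaches from 84 to 130 mm from the axis; wherever it goes the 20 mm below it are free. Pushed sideways here with a fingertip, 2 to 4 N turn the collar past its clicks
- grinder_back (a point): top centre of the click-pin housing at the grinder's back, 81 mm from the collar's axis, 187 mm above the counter; the housing is 26 mm wide and reaches 107 mm from the axis. x points backwards, away from the grinder's chute. With the collar at its stop the lever stands 120 degrees anticlockwise (from above) of this x
- funnel_mid (a point): centre, half-way up, of the loose feed funnel: an open aluminium sleeve 59 mm across (63 at the lip on top), 50 mm high, bore 49 mm, about 140 g, standing on the counter, z up. Inside at x+ and x- are two lugs, 8 mm wide, 5 mm deep, undersides 11 mm above the bottom; a short dark rib outside marks each. Home, this centre is 25 mm above collar_top; with the lugs out of line 7 mm higher
- jug: loose steel milk jug, 88 mm across, 100 mm high, handle at x+; origin at the centre of its underside; to be left alone
- tamper: loose steel tamper with a dark wooden knob, 58 mm across, 89 mm high, standing; origin at the centre of its underside; to be left alone
- portafilter: loose portafilter lying on the counter, basket 70 mm across and 44 mm high at the origin (centre of its underside), handle to x-, 178 mm long; to be left alone
- mug_a: loose glass beer mug, 82 mm across, 150 mm high, handle at y+; origin at the centre of its underside; to be left alone
- mug_b: second such glass beer mug; to be left alone
There are look-alikes about, which are no part of the job. Leave any blue look-alike of the part that bears funnel_mid alone.

How it is judged (in metres and radians):
On the way, in this order (a step that is already met when the one before it is completed fails the run):
1. the collar has been turned clockwise to its stop (value of joint collar below 0.05 rad), for 0.1 s.
2. the collar rests seven clicks back from the stop, the funnel not yet on (value of joint collar between 1.382 and 1.55 rad and horizontal distance between funnel_mid and collar_top above 0.04 m), for 0.4 s.
3. the funnel is fully home on the neck, its lugs in the keyways (horizontal distance between funnel_mid and collar_top below 0.004 m and z of funnel_mid in the frame of collar_top between 0.022 and 0.0275 m and angle between funnel_mid's own z axis and vertical below 0.08 rad), for 0.1 s.
At the end, for the whole second after the job is handed in: Collar at the seventh click from its stop (1.466 rad, within 0.084); funnel released, home on the neck: centre within 4 mm of the axis and 22 to 27.5 mm above the shoulder, lugs in the keyways (within 0.25 rad), upright within 0.08 rad; jug, tamper, portafilter, mugs moved under 30 mm (all of step 3 and value of joint collar between 1.382 and 1.55 rad and angle between the x axis of funnel_mid and the x axis of collar_top, either way round below 0.25 rad); the robot touches nothing.
It fails at once if the jug, tamper, portafilter or a mug is moved by more than 30 mm or knocked over (distance of any of jug, tamper, portafilter, mug_a, mug_b from where it was at the start of the episode above 0.03 m or angle between any of jug, mug_a, mug_b, tamper's own z axis and vertical above 0.5 rad).
It also fails if it takes over 61 s, if anything falls off the work surface, if the arm or the gripper's body presses on something with over 40 N, if the wrist force passes 120 N, or if a joint passes its speed limit or range.

## Robot

A 6-joint arm with a two-finger parallel gripper is mounted at the origin on the work surface. World frame = base frame: x ahead of the robot, y to its left, z up, the work surface at z = 0. Lengths are in mm, angles in rad, forces in N, time in s.
With the tool pointing down it reaches from about 350 to 975 mm from the base axis. Payload 7.1 kg.
Tool frame: the origin (TCP) lies at the very end of the fingers, on their centre line; the grasp point (between the pads) lies ctrl.hold_point_z behind it (ctrl.hold_point_z is the distance from the TCP to the grasp point, in mm); z points along the fingers, y is the line along which they close (so a half turn about z gives the same grasp; the last joint's range is limited). The gripper opens to 88 mm and grips with 3 to 60 N. Pads are 20 mm wide; open, the fingers measure 115 mm over their backs; the gripper's body (75 mm by 178 mm) begins 61 mm behind the grasp point.
Start: joints at [1.19, 0.423, 1.63, -0, 1.089, -0.019], TCP at [221.192, 584.533, 222.675] pointing down, gripper open.
Joint ranges: [-3, 3], [-0.9, 2.11], [0.09, 2.58], [-1.31, 4.45], [0.11, 2.69], [-2.54, 2.54]. Speed limits (rad/s): [2.39, 2.39, 3.01, 3.14, 3.14, 3.14].

## Interface

Orientations are given as a rotation vector (axis times angle).
In Python, from workcell import ctrl gives the robot as it stands. The module is installed in compiled form; this text tells all that it offers.
- The arm moves only by the shell command python3 -m creep 'ROWS'. ROWS is JSON, a list of rows, each an object with "translation": the shift along the tool's x, y, z in mm, a list of three; "angular": the turn, a rotation vector about the tool's x, y, z in rad, a list of three; "jaw": the opening, from 0 (shut) to 1 (fully open). A call has exactly 8 rows; each row is the pose to reach, as a shift and turn from the pose commanded when the call began, along the tool's axes at that moment; what a row does not reach only later rows make up. A row lasts 1/8 s, in which the tool goes at most 62.5 mm and 10.7 degrees, less where a joint would pass 70% of its speed; a pose out of reach is approached as far as the arm can. A call with a gripper value outside its range is refused whole. The fingers move at their own pace and stop on an object; the grip force is fixed at half the most. Time passes only in rows, so rows that repeat a pose let the fingers close, or fill a call up. It gives the time, the measured TCP pose, the force, the opening and the grip force at its end, in the units of the state.
- ctrl.get_obs(): the state, without advancing time (a new reading comes with each control period).
- ctrl.get_image(name): name is "scene" or "side" or "wrist"; returns the picture (480x640x3 uint8, red, green, blue); there is no depth.
- ctrl.camera_info(name): a dict with "camera_matrix" (3x3 intrinsics, pixels), "world_from_camera" (4x4, takes a point from camera to world coordinates). Camera axes: x right, y up, looking along -z (the intrinsics and any distortion apply to the point x, -y, -z); pixel columns grow to the right and rows downward; lengths in mm; the calibration is good to about 2 mm. A picture is of the moment at which its call begins: read the wrist's pose just before it. camera_info takes no time and is no camera call; for the wrist camera it gives the pose at the moment of the call.
- ctrl.close_job(): hands the job in; it is judged then, once.
Trained networks look in the newest picture that a camera, given by its name, has taken for a name from the list of things; names that differ only in an ending like _2 or _b are one class to them, and where a whole thing is asked for, a point or a joint stands for the part that bears it (a point fixed in the world has none). Each returns a list of dicts, best first, with "score" (0 to 1); they miss things now and then, are a little off and sometimes report something else, mostly with a low value. They report only what shows in the picture. A call takes as long as a camera call. They do not tell look-alikes from the thing itself.
- ctrl.look_for(camera, label): "rect" ([left, top, right, bottom] in pixels, round what is visible of it).
The state is a dict: "t": time; "qpos": joint angles; "qvel": joint speeds; "joint_torque": joint torques, N m; "ee_pos": TCP position; "orientation": TCP orientation; "ft_force": force on the tool from outside, world axes, zero at the start; "moment": the same for the moment, N m; "width": finger opening in mm; "grasp_force": force on a finger pad.
Only numpy, scipy, OpenCV 4.12 (cv2) and the standard library are available. Lean on these libraries where they do the work, as an engineer would, in place of code of your own. Each camera call takes 0.05 s, during which the arm holds its last target. There are 200 camera calls.

## Working session

There is one attempt and no reset: what is moved stays moved. The work goes in short steps, Python scripts to look and compute and a shell command to move; the robot and the scene stay as the last step left them, time stands still between calls to the robot, and variables do not carry over. Pictures are saved under pics/ and viewed, at most 10 in all, crops included, and the job is handed in when it is done.

```bash
mkdir -p pics; cat > h.py <<'E'
import numpy as np, cv2
from workcell import ctrl
from scipy.spatial.transform import Rotation as R
def ray(ci,u,v):
    K=np.array(ci["camera_matrix"]);T=np.array(ci["world_from_camera"])
    d=np.array([(u-K[0,2])/K[0,0],-(v-K[1,2])/K[1,1],-1]);return T[:3,3],T[:3,:3]@d
def onz(ci,u,v,z):
    o,d=ray(ci,u,v);return o+d*(z-o[2])/d[2]
def proj(ci,p):
    K=np.array(ci["camera_matrix"]);T=np.array(ci["world_from_camera"])
    c=T[:3,:3].T@(np.array(p)-T[:3,3]);return K[0,0]*c[0]/-c[2]+K[0,2],K[1,1]*-c[1]/-c[2]+K[1,2]
E
python3 - <<'E'
from h import *
ims=[]
for c in ["scene","side"]:
    im=ctrl.get_image(c);cv2.imwrite(f"pics/{c}0.png",im[:,:,::-1])
    ci=ctrl.camera_info(c);print(c,np.round(ci["camera_matrix"],1).tolist(),np.round(ci["world_from_camera"],3).tolist(),[k for k in ci])
    for l in ["collar","lever_grip","funnel_mid","grinder_back","neck_top"]:
        print(l,[(np.round(r["rect"]).tolist(),round(r["score"],2)) for r in ctrl.look_for(c,l)])
print(ctrl.hold_point_z,ctrl.get_obs())
E
```

```text
scene [[502.7, 0.0, 315.3], [0.0, 502.7, 243.5], [0.0, 0.0, 1.0]] [[0.085, -0.787, 0.612, 1137.146], [0.996, 0.068, -0.051, -88.403], [-0.002, 0.614, 0.789, 959.711], [0.0, 0.0, 0.0, 1.0]] ['camera_matrix', 'world_from_camera']
collar [([240.0, 228.0, 337.0, 286.0], 0.93)]
lever_grip [([242.0, 230.0, 340.0, 281.0], 0.69)]
funnel_mid [([215.0, 220.0, 246.0, 251.0], 0.87), ([148.0, 227.0, 182.0, 263.0], 0.79), ([202.0, 258.0, 229.0, 292.0], 0.74)]
grinder_back [([239.0, 230.0, 349.0, 343.0], 0.74)]
neck_top [([238.0, 228.0, 341.0, 283.0], 0.73)]
side [[623.3, 0.0, 319.9], [0.0, 623.3, 242.4], [0.0, 0.0, 1.0]] [[0.901, 0.309, -0.305, 191.389], [-0.434, 0.61, -0.663, -827.519], [-0.019, 0.73, 0.684, 956.918], [0.0, 0.0, 0.0, 1.0]] ['camera_matrix', 'world_from_camera']
collar [([301.0, 203.0, 359.0, 273.0], 0.87)]
lever_grip [([297.0, 204.0, 361.0, 277.0], 0.61), ([297.0, 153.0, 337.0, 212.0], 0.34)]
funnel_mid [([322.0, 360.0, 362.0, 406.0], 0.86), ([300.0, 434.0, 338.0, 480.0], 0.83), ([255.0, 364.0, 293.0, 408.0], 0.64)]
grinder_back [([262.0, 203.0, 382.0, 343.0], 0.91)]
neck_top [([301.0, 205.0, 362.0, 278.0], 0.75)]
18.700000000000003 {'t': 0.6, 'qpos': array([ 1.18996756e+00,  4.23051070e-01,  1.62993155e+00,  1.42730419e-05,
        1.08859606e+00, -1.90026567e-02]), 'qvel': array([-5.00067321e-05,  6.12162790e-04,  1.81306001e-04, -1.50448123e-03,
        8.03868253e-04,  1.10040990e-04]), 'joint_torque': array([-4.42229348e-04, -5.44284189e+01, -2.73936599e+01,  6.43569510e-02,
        1.70010788e-02, -5.82785856e-05]), 'ee_pos': array([221.20203851, 584.51495166, 222.69321473]), 'orientation': array([-5.65268360e-01, -3.09030996e+00, -2.54569779e-05]), 'ft_force': array([-0.18673969, -0.24215259,  0.60362416]), 'moment': array([-0.04784453, -0.0233654 , -0.0223691 ]), 'grasp_force': 0.0, 'width': 87.82864671395328}
```

View pics/scene0.png

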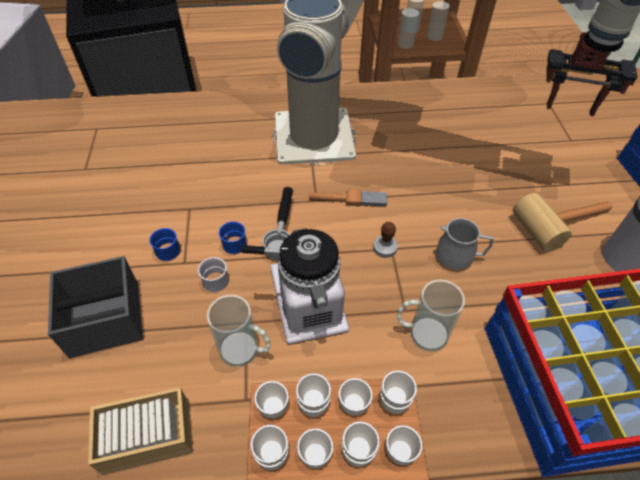

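View pics/side0.png

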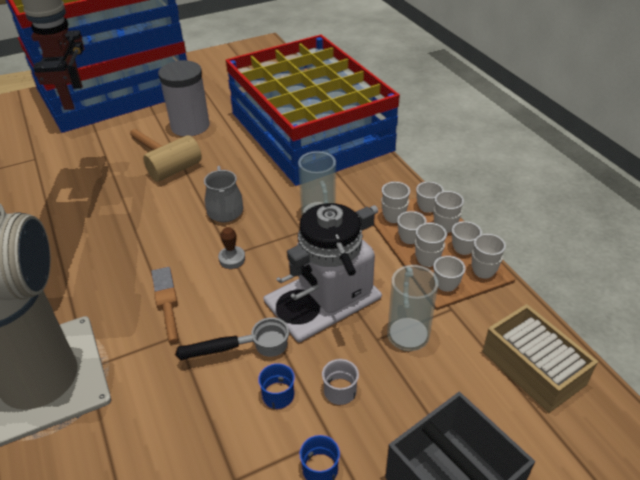

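The funnel candidates in the scene view are a grey sleeve at (213,274) and two blue ones at (165,244) and (232,237). In the side view the grey one is at (341,382). The grey aluminium one fits the description. I'll confirm that, and the lever, in one enlarged crop.

```bash
python3 - <<'E'
from h import *
a=cv2.imread("pics/scene0.png")[205:325,190:350];b=cv2.imread("pics/side0.png")[190:415,250:400]
cv2.imwrite("pics/crop1.png",np.hstack([cv2.resize(a,(440,330),interpolation=3),np.pad(cv2.resize(b,(340,510),interpolation=3),((0,0),(0,0),(0,0)))[:330]]) if 0 else np.hstack([np.vstack([cv2.resize(a,(440,330),interpolation=3),np.zeros((180,440,3),np.uint8)]),cv2.resize(b,(340,510),interpolation=3)]))
S=ctrl.camera_info("scene");D=ctrl.camera_info("side")
print("neck scene",onz(S,309,242,224),"side",onz(D,330,212,224))
print("funnel top scene",onz(S,213,268,50),"side",onz(D,340,369,50))
E
```

```text
neck scene [562.72926738 -52.61441482 224.        ] side [569.92689142 -52.37744724 224.        ]
funnel top scene [ 481.32347084 -261.05797013   50.        ] side [ 487.11184795 -255.43483887   50.        ]
```

View pics/crop1.png

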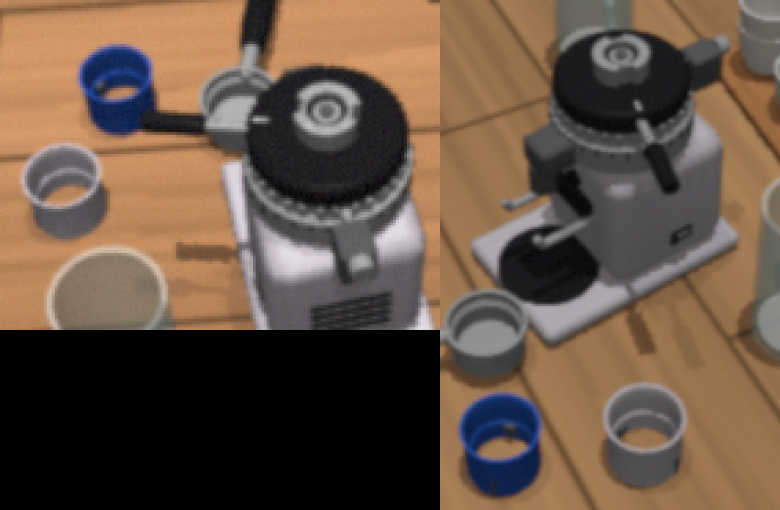

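The grey sleeve, scene (213,274) and side (341,382), is unpainted aluminium with a lip and lugs, so it is the funnel. The two blue ones are look-alikes. The collar lever points to -y, with its grip at scene (254,249) and side (347,264). The back housing is towards +x.

```bash
python3 - <<'E'
from h import *
S=ctrl.camera_info("scene");D=ctrl.camera_info("side")
def tri(a,b):
    (o,d),(p,e)=ray(S,*a),ray(D,*b)
    s,t=np.linalg.lstsq(np.c_[d,-e],p-o,rcond=None)[0];return (o+s*d+p+t*e)/2,np.linalg.norm(o+s*d-p-t*e)
print("neck",tri((309,245),(330,214)),"grip",tri((254,249),(347,264)),"fun",tri((213,275),(340.5,382)))
print("grip",onz(S,254,249,196),onz(D,347,264,196))
print("housing",onz(S,318,298,187),onz(D,367,213,187))
W=ctrl.camera_info("wrist");o=ctrl.get_obs()
Rt=R.from_rotvec(o["orientation"]).as_matrix();T=np.array(W["world_from_camera"])
print("cam in tool",np.round(Rt.T@(T[:3,3]-o["ee_pos"]),1),"view",np.round(Rt.T@-T[:3,2],2),"right",np.round(Rt.T@T[:3,0],2),W["camera_matrix"][0])
print(np.round(Rt,3))
print("to (480,-130,330):",np.round(Rt.T@(np.array([480,-130,330])-o["ee_pos"]),1))
E
```

```text
neck (array([568.5126745 , -53.64532305, 221.40621681]), np.float64(1.6939517484390232)) grip (array([ 549.03440869, -157.89541016,  195.25782151]), np.float64(2.013048950116211)) fun (array([ 483.22524964, -264.96419359,   25.74995164]), np.float64(0.18800567013420874))
grip [ 548.74216024 -157.12637997  196.        ] [ 549.08292051 -159.61316033  196.        ]
housing [662.49109408 -44.54875303 187.        ] [650.31891503 -47.7546032  187.        ]
cam in tool [  80.7    0.5 -162. ] view [-0.29 -0.    0.96] right [0. 1. 0.] [358.2034574   0.        317.3345519]
[[-0.935  0.354 -0.   ]
 [ 0.354  0.935  0.   ]
 [ 0.     0.    -1.   ]]
to (480,-130,330): [-495.  -576.6 -107.3]
```

```bash
python3 -m creep '[{"translation":[-40,-40,-20],"angular":[0,0,0.17],"jaw":1},{"translation":[-80,-81,-40],"angular":[0,0,0.34],"jaw":1},{"translation":[-120,-122,-60],"angular":[0,0,0.51],"jaw":1},{"translation":[-160,-162,-80],"angular":[0,0,0.69],"jaw":1},{"translation":[-200,-203,-100],"angular":[0,0,0.86],"jaw":0.8},{"translation":[-240,-244,-107],"angular":[0,0,1.03],"jaw":0.6},{"translation":[-280,-284,-107],"angular":[0,0,1.2],"jaw":0.5},{"translation":[-320,-325,-107],"angular":[0,0,1.38],"jaw":0.5}]'; python3 - <<'E'
from h import *
o=ctrl.get_obs();Rt=R.from_rotvec(o["orientation"]).as_matrix();print(np.round(Rt,3),o["ee_pos"],o["qpos"])
print(np.round(Rt.T@(np.array([549,-158,330])-o["ee_pos"]),1))
E
```

```text
t: 1.6
ee_pos: [406.0, 165.6, 330.2]
orientation: [2.408, 2.017, 0.002]
ft_force: [1.5, -0.5, 0.4]
width: 51.2
grasp_force: 0.0
[[ 0.176  0.984  0.001]
 [ 0.984 -0.176  0.   ]
 [ 0.001  0.001 -1.   ]] [405.99458272 165.64695895 330.20896166] [ 3.60254970e-01  1.24924108e-02  1.90023411e+00 -1.62123315e-05
  1.22741796e+00  5.36801745e-01]
[-2.935e+02  1.976e+02  2.000e-01]
```

```bash
python3 -m creep '[{"translation":[-42,28,0],"angular":[0,0,0],"jaw":0.5},{"translation":[-84,56,0],"angular":[0,0,0],"jaw":0.5},{"translation":[-126,84,0],"angular":[0,0,0],"jaw":0.5},{"translation":[-168,112,0],"angular":[0,0,0],"jaw":0.5},{"translation":[-210,140,0],"angular":[0,0,0],"jaw":0.5},{"translation":[-252,168,0],"angular":[0,0,0],"jaw":0.5},{"translation":[-293,198,0],"angular":[0,0,0],"jaw":0.5},{"translation":[-293,198,0],"angular":[0,0,0],"jaw":0.5}]'; python3 - <<'E'
from h import *
ci=ctrl.camera_info("wrist");im=ctrl.get_image("wrist");cv2.imwrite("pics/w1.png",im[:,:,::-1])
np.savez("w1.npz",T=ci["world_from_camera"],K=ci["camera_matrix"])
print([np.round(proj(ci,p)) for p in [(567.5,-53.5,224),(549,-158,196)]])
E
```

```text
t: 2.6
ee_pos: [551.6, -157.7, 329.3]
orientation: [2.406, 2.019, -0.0]
ft_force: [-0.8, 0.7, -0.5]
width: 43.8
grasp_force: 0.0
[array([315.,  87.]), array([315., 224.])]
```

View pics/w1.png

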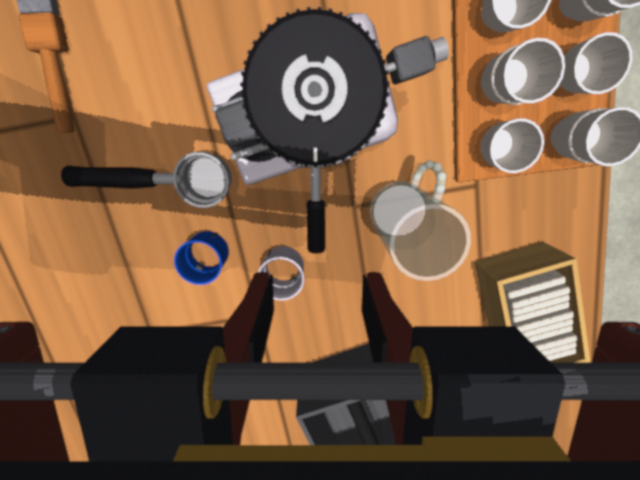

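The wrist view shows the neck centre at (315,89), the grip from (315,203) to (317,250), and the back housing around (415,59), with its knob at (440,49). The grey funnel is at (282,273).

```bash
python3 - <<'E'
from h import *
z=np.load("w1.npz");ci={"camera_matrix":z["K"],"world_from_camera":z["T"]}
A=onz(ci,314.5,89,224);print("axis",A)
d=lambda p:np.degrees(np.arctan2(*(p-A)[1::-1]))%360
for n,u,v,zz in [("mark",315.5,155,206),("gripmid",316,227,204),("gripend",317,250,196),("hous",411,60,187),("knob",440,49,187)]:
    p=onz(ci,u,v,zz);print(n,p,d(p),np.hypot(*(p-A)[:2]))
o=ctrl.get_obs();Rt=R.from_rotvec(o["orientation"]).as_matrix()
th=d(onz(ci,316.5,235,199));print("th",th,"y dir",np.degrees(np.arctan2(Rt[1,1],Rt[0,1])))
g=A+108*np.array([np.cos(np.radians(th)),np.sin(np.radians(th)),0]);g[2]=182
print(g,np.round(Rt.T@(g-o["ee_pos"]),1))
E
```

```text
axis [567.05066181 -54.74480381 224.        ]
mark [ 559.54089018 -100.52296534  206.        ] 260.683776832901 46.39005004681416
gripmid [ 549.63115453 -158.68928822  204.        ] 260.48650650192343 105.39399923474582
gripend [ 546.42149857 -181.66401252  196.        ] 260.7680062246411 128.58478882094917
hous [644.57087506 -43.86432004 187.        ] 7.989655719162545 78.28006380705006
knob [667.25376628 -40.0432838  187.        ] 8.346726547624764 101.27584527189828
th 260.65268598636226 y dir -9.927353461607657
[ 549.50944255 -161.31077223  182.        ] [ -5.3  -0.2 147.2]
```

```bash
python3 -m creep '[{"translation":[-5,0,30],"angular":[0,0,0],"jaw":0.45},{"translation":[-5,0,60],"angular":[0,0,0],"jaw":0.4},{"translation":[-5,0,85],"angular":[0,0,0],"jaw":0.4},{"translation":[-5,0,105],"angular":[0,0,0],"jaw":0.4},{"translation":[-5,0,122],"angular":[0,0,0],"jaw":0.4},{"translation":[-5,0,137],"angular":[0,0,0],"jaw":0.4},{"translation":[-5,0,147],"angular":[0,0,0],"jaw":0.4},{"translation":[-5,0,147],"angular":[0,0,0],"jaw":0.4}]'
cat > arc.py <<'E'
import sys; from h import *
# print rows: lever-centred tool at angles list, yaw angles list
A=np.array([567,-54.7]);o=ctrl.get_obs();Rt=R.from_rotvec(o["orientation"]).as_matrix();p=o["ee_pos"]
y0=np.degrees(np.arctan2(Rt[1,1],Rt[0,1]))
print(p,"y0",y0,"tool at",np.degrees(np.arctan2(p[1]-A[1],p[0]-A[0]))%360,"w",o["width"],"q6",o["qpos"][5],o["ft_force"],o["moment"])
def rows(th0,th1,yaw1,n=8,z=182):
    for i in range(1,n+1):
        t=np.radians(th0+(th1-th0)*i/n);w=np.array([*(A+108*np.array([np.cos(t),np.sin(t)])),z])
        print(np.round(Rt.T@(w-p)).tolist(),round(np.radians(y0-(y0+(yaw1-y0)*i/n)),2))
rows(*map(float,sys.argv[1:]))
E
python3 arc.py 260.6 205 -65
```

```text
t: 3.65
ee_pos: [549.5, -159.8, 182.1]
orientation: [-2.402, -2.023, 0.001]
ft_force: [-0.1, -0.1, 0.9]
width: 34.9
grasp_force: 0.0
[ 549.51202051 -159.84707528  182.06802576] y0 -9.795694904367144 tool at 260.5570481089516 w 34.94494770035171 q6 -0.13294032973867642 [-0.1067402  -0.14527383  0.85728786] [-0.05600633  0.09533355  0.08160995]
[-1.0, -13.0, 0.0] 0.12
[2.0, -26.0, 0.0] 0.24
[5.0, -38.0, 0.0] 0.36
[11.0, -50.0, 0.0] 0.48
[17.0, -62.0, 0.0] 0.6
[25.0, -72.0, 0.0] 0.72
[35.0, -81.0, 0.0] 0.84
[45.0, -89.0, 0.0] 0.96
```

```bash
python3 -m creep '[{"translation":[0,-13,0],"angular":[0,0,0.12],"jaw":0.4},{"translation":[2,-26,0],"angular":[0,0,0.24],"jaw":0.4},{"translation":[5,-38,0],"angular":[0,0,0.36],"jaw":0.4},{"translation":[11,-50,0],"angular":[0,0,0.48],"jaw":0.4},{"translation":[17,-62,0],"angular":[0,0,0.6],"jaw":0.4},{"translation":[25,-72,0],"angular":[0,0,0.72],"jaw":0.4},{"translation":[35,-81,0],"angular":[0,0,0.84],"jaw":0.4},{"translation":[45,-89,0],"angular":[0,0,0.96],"jaw":0.4}]'
python3 arc.py 205 150 -115
```

```text
t: 4.65
ee_pos: [471.4, -101.5, 183.9]
orientation: [3.064, 0.679, 0.006]
ft_force: [9.6, -18.2, -6.9]
width: 35.2
grasp_force: 8.2
[ 471.40457    -101.47533326  183.87686282] y0 -65.0058446658046 tool at 206.07273992750194 w 35.23038771283677 q6 0.8999362486923315 [  9.57631629 -18.24182355  -6.89182074] [-2.6893385  -1.06354849  0.0805277 ]
[-1.0, -15.0, 2.0] 0.11
[1.0, -28.0, 2.0] 0.22
[5.0, -40.0, 2.0] 0.33
[11.0, -52.0, 2.0] 0.44
[17.0, -63.0, 2.0] 0.55
[25.0, -73.0, 2.0] 0.65
[34.0, -82.0, 2.0] 0.76
[44.0, -90.0, 2.0] 0.87
```

```bash
python3 -m creep '[{"translation":[0,-14,0],"angular":[0,0,0.11],"jaw":0.4},{"translation":[2,-27,0],"angular":[0,0,0.22],"jaw":0.4},{"translation":[5,-39,0],"angular":[0,0,0.33],"jaw":0.4},{"translation":[11,-51,0],"angular":[0,0,0.44],"jaw":0.4},{"translation":[17,-62,0],"angular":[0,0,0.55],"jaw":0.4},{"translation":[25,-72,0],"angular":[0,0,0.65],"jaw":0.4},{"translation":[34,-81,0],"angular":[0,0,0.76],"jaw":0.4},{"translation":[44,-89,0],"angular":[0,0,0.87],"jaw":0.4}]'
python3 arc.py 150 126 -130
```

```text
t: 5.65
ee_pos: [472.1, -1.3, 183.4]
orientation: [3.068, -0.676, 0.002]
ft_force: [0.1, -2.0, -0.4]
width: 35.1
grasp_force: 0.4
[472.09894105  -1.27744253 183.40358695] y0 -114.86170060807873 tool at 150.62357825509798 w 35.11353955450972 q6 1.9775401123614722 [ 0.10260597 -2.02934836 -0.37255133] [-0.1354158   0.0985787   0.05712895]
[2.0, -7.0, 1.0] 0.03
[3.0, -12.0, 1.0] 0.07
[4.0, -18.0, 1.0] 0.1
[5.0, -23.0, 1.0] 0.13
[7.0, -29.0, 1.0] 0.17
[9.0, -34.0, 1.0] 0.2
[12.0, -39.0, 1.0] 0.23
[14.0, -44.0, 1.0] 0.26
```

```bash
python3 -m creep '[{"translation":[1,-7,0],"angular":[0,0,0.03],"jaw":0.4},{"translation":[2,-12,0],"angular":[0,0,0.07],"jaw":0.4},{"translation":[3,-18,0],"angular":[0,0,0.1],"jaw":0.4},{"translation":[5,-23,0],"angular":[0,0,0.13],"jaw":0.4},{"translation":[7,-29,0],"angular":[0,0,0.17],"jaw":0.4},{"translation":[9,-34,0],"angular":[0,0,0.2],"jaw":0.4},{"translation":[12,-39,0],"angular":[0,0,0.23],"jaw":0.4},{"translation":[14,-44,0],"angular":[0,0,0.26],"jaw":0.4}]'
python3 arc.py 126 120 -133
```

```text
t: 6.65
ee_pos: [503.5, 33.1, 183.1]
orientation: [-2.955, 1.065, -0.002]
ft_force: [0.2, 0.3, 0.8]
width: 34.7
grasp_force: 0.1
[503.5107476   33.06125983 183.1411231 ] y0 -129.65028861423005 tool at 125.8831587871701 w 34.65226458499664 q6 2.3046144514879194 [0.16516563 0.26272942 0.83579726] [ 0.03817456  0.16226134 -0.06011759]
[1.0, -1.0, 1.0] 0.01
[1.0, -2.0, 1.0] 0.01
[1.0, -4.0, 1.0] 0.02
[2.0, -5.0, 1.0] 0.03
[2.0, -6.0, 1.0] 0.04
[3.0, -8.0, 1.0] 0.04
[3.0, -9.0, 1.0] 0.05
[4.0, -10.0, 1.0] 0.06
```

```bash
python3 -m creep '[{"translation":[0,-1,0],"angular":[0,0,0.01],"jaw":0.4},{"translation":[1,-2,0],"angular":[0,0,0.01],"jaw":0.4},{"translation":[1,-4,0],"angular":[0,0,0.02],"jaw":0.4},{"translation":[2,-5,0],"angular":[0,0,0.03],"jaw":0.4},{"translation":[2,-6,0],"angular":[0,0,0.04],"jaw":0.4},{"translation":[3,-8,0],"angular":[0,0,0.04],"jaw":0.4},{"translation":[3,-8,0],"angular":[0,0,0.05],"jaw":0.4},{"translation":[3,-8,0],"angular":[0,0,0.05],"jaw":0.4}]'
python3 - <<'E'
from h import *
ci=ctrl.camera_info("wrist");im=ctrl.get_image("wrist");cv2.imwrite("pics/w2.png",im[:,:,::-1])
np.savez("w2.npz",T=ci["world_from_camera"],K=ci["camera_matrix"])
for a in (126,128.6,140.6): print(a,[np.round(proj(ci,[567+r*np.cos(np.radians(a)),-54.7+r*np.sin(np.radians(a)),196])) for r in (60,84,130)])
E
```

```text
t: 7.65
ee_pos: [507.1, 35.3, 182.2]
orientation: [2.924, -1.134, -0.008]
ft_force: [-10.5, -10.0, 8.0]
width: 35.4
grasp_force: 7.3
126 [array([351., 206.]), array([339., 258.]), array([318., 346.])]
128.6 [array([357., 207.]), array([347., 260.]), array([330., 348.])]
140.6 [array([387., 209.]), array([387., 262.]), array([386., 351.])]
```

View pics/w2.png

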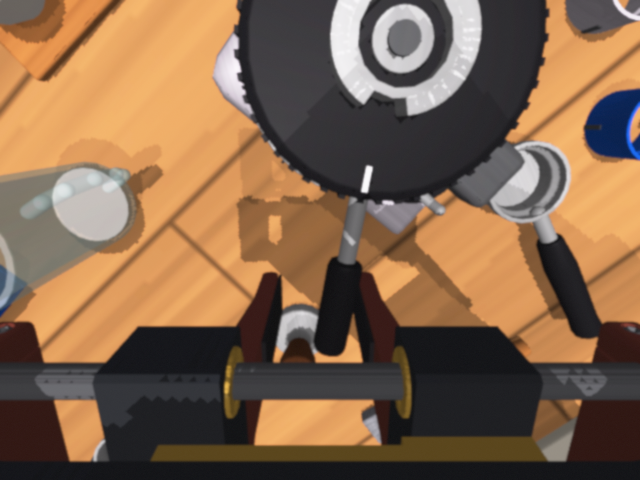

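The grip lies from (347,262) to (330,350), exactly on the predicted line for the stop at 128.6°. A steady push force confirms the collar is at its stop, so I'll back off to 212.6°.

```bash
python3 arc.py 122 170 -95
```

```text
[507.12042344  35.31566752 182.20726159] y0 -132.4100962274522 tool at 123.63236032443514 w 35.46018139728716 q6 2.3609132627605014 [-10.1113061   -9.57008904   8.96542006] [-1.81176684  1.90591782 -0.13144567]
[-2.0, 8.0, 0.0] -0.08
[-3.0, 19.0, 0.0] -0.16
[-3.0, 31.0, 0.0] -0.24
[-2.0, 42.0, 0.0] -0.33
[0.0, 53.0, 1.0] -0.41
[4.0, 64.0, 1.0] -0.49
[8.0, 74.0, 1.0] -0.57
[14.0, 84.0, 1.0] -0.65
```

```bash
python3 -m creep '[{"translation":[-2,9,0],"angular":[0,0,-0.08],"jaw":0.4},{"translation":[-3,20,0],"angular":[0,0,-0.16],"jaw":0.4},{"translation":[-3,32,0],"angular":[0,0,-0.24],"jaw":0.4},{"translation":[-2,43,0],"angular":[0,0,-0.33],"jaw":0.4},{"translation":[0,54,0],"angular":[0,0,-0.41],"jaw":0.4},{"translation":[4,65,0],"angular":[0,0,-0.49],"jaw":0.4},{"translation":[8,75,0],"angular":[0,0,-0.57],"jaw":0.4},{"translation":[14,85,0],"angular":[0,0,-0.65],"jaw":0.4}]'
python3 arc.py 170 200 -70
```

```text
t: 8.7
ee_pos: [463.4, -35.1, 182.8]
orientation: [-3.138, 0.138, -0.001]
ft_force: [0.3, 4.5, -0.2]
width: 35.1
grasp_force: 2.7
[463.37114545 -35.0650901  182.80742047] y0 -95.04104083988425 tool at 169.27115722940556 w 35.13275417469978 q6 1.5566899440072344 [ 0.32419676  4.53882    -0.16800428] [ 0.89558734  0.0038422  -0.06572492]
[-3.0, 8.0, 1.0] -0.05
[-3.0, 15.0, 1.0] -0.11
[-2.0, 22.0, 1.0] -0.16
[-1.0, 29.0, 1.0] -0.22
[0.0, 36.0, 1.0] -0.27
[2.0, 43.0, 1.0] -0.33
[4.0, 50.0, 1.0] -0.38
[7.0, 56.0, 1.0] -0.44
```

```bash
python3 -m creep '[{"translation":[-2,7,0],"angular":[0,0,-0.05],"jaw":0.4},{"translation":[-3,14,0],"angular":[0,0,-0.11],"jaw":0.4},{"translation":[-2,21,0],"angular":[0,0,-0.16],"jaw":0.4},{"translation":[-1,28,0],"angular":[0,0,-0.22],"jaw":0.4},{"translation":[0,35,0],"angular":[0,0,-0.27],"jaw":0.4},{"translation":[2,42,0],"angular":[0,0,-0.33],"jaw":0.4},{"translation":[4,49,0],"angular":[0,0,-0.38],"jaw":0.4},{"translation":[7,55,0],"angular":[0,0,-0.44],"jaw":0.4}]'
python3 arc.py 200 215.5 -58
```

```text
t: 9.7
ee_pos: [465.5, -90.4, 182.7]
orientation: [-3.093, -0.549, -0.001]
ft_force: [-0.2, -0.3, -0.5]
width: 34.7
grasp_force: 0.0
[465.48565784 -90.41712485 182.73262704] y0 -69.88035900158948 tool at 199.38407149045295 w 34.72699317704714 q6 1.0018567620939203 [-0.18690684 -0.27577962 -0.51052068] [ 0.00221215  0.17395448 -0.01083315]
[-0.0, 5.0, 1.0] -0.03
[-0.0, 8.0, 1.0] -0.05
[0.0, 12.0, 1.0] -0.08
[1.0, 16.0, 1.0] -0.1
[1.0, 19.0, 1.0] -0.13
[2.0, 23.0, 1.0] -0.16
[3.0, 26.0, 1.0] -0.18
[3.0, 30.0, 1.0] -0.21
```

```bash
python3 -m creep '[{"translation":[0,4,0],"angular":[0,0,-0.03],"jaw":0.4},{"translation":[0,8,0],"angular":[0,0,-0.05],"jaw":0.4},{"translation":[0,12,0],"angular":[0,0,-0.08],"jaw":0.4},{"translation":[1,16,0],"angular":[0,0,-0.1],"jaw":0.4},{"translation":[1,19,0],"angular":[0,0,-0.13],"jaw":0.4},{"translation":[2,23,0],"angular":[0,0,-0.16],"jaw":0.4},{"translation":[3,26,0],"angular":[0,0,-0.18],"jaw":0.4},{"translation":[3,30,0],"angular":[0,0,-0.21],"jaw":0.4}]'
python3 - <<'E'
from h import *
ci=ctrl.camera_info("wrist");im=ctrl.get_image("wrist");cv2.imwrite("pics/w3.png",im[:,:,::-1])
np.savez("w3.npz",T=ci["world_from_camera"],K=ci["camera_matrix"])
for a in (200.6,206.6,212.6,224.6): print(a,[np.round(proj(ci,[567+r*np.cos(np.radians(a)),-54.7+r*np.sin(np.radians(a)),196])) for r in (60,84,130)])
E
python3 arc.py 212.6 212.6 -57.4 1
```

```text
t: 10.7
ee_pos: [478.8, -118.0, 182.7]
orientation: [3.018, 0.87, 0.001]
ft_force: [0.9, 0.0, -0.0]
width: 35.1
grasp_force: 0.1
200.6 [array([275., 200.]), array([266., 252.]), array([251., 341.])]
206.6 [array([290., 202.]), array([286., 255.]), array([279., 345.])]
212.6 [array([305., 202.]), array([306., 256.]), array([307., 346.])]
224.6 [array([334., 199.]), array([345., 252.]), array([364., 340.])]
[ 479.03298183 -118.37884434  182.82614359] y0 -57.75515256042003 tool at 215.9005739099943 w 35.13566178722354 q6 0.7420064081806111 [ 0.16171798 -0.14351701 -0.52104845] [-0.05542335  0.12279322 -0.02429354]Traceback (most recent call last):
  File "arc.py", line 10, in <module>
    rows(*map(float,sys.argv[1:]))
    ~~~~^^^^^^^^^^^^^^^^^^^^^^^^^^
  File "arc.py", line 7, in rows
    for i in range(1,n+1):
             ~~~~~^^^^^^^
TypeError: 'float' object cannot be interpreted as an integer
```

View pics/w3.png

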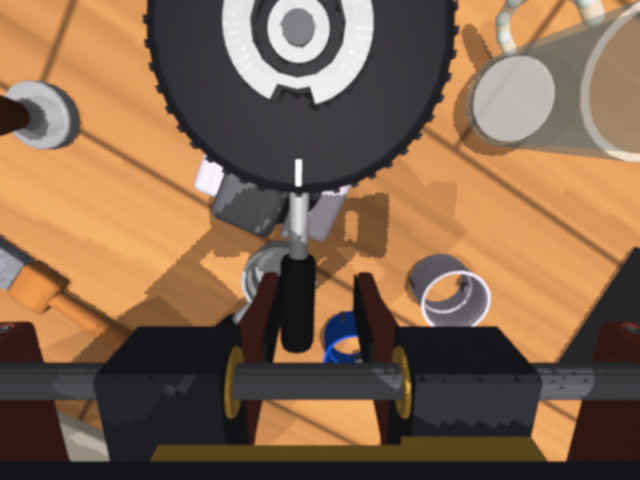

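The grip runs vertically at column 298 and parallel to the tool, which is yawed for about 212.3°, with no residual force. That is click 7. I'll retreat and go above the funnel.

```bash
python3 -m creep '[{"translation":[0,-5,0],"angular":[0,0,0],"jaw":0.4},{"translation":[0,-5,0],"angular":[0,0,0],"jaw":0.4},{"translation":[0,-5,-30],"angular":[0,0,0],"jaw":0.4},{"translation":[0,-5,-70],"angular":[0,0,0],"jaw":0.5},{"translation":[-25,40,-70],"angular":[0,0,0],"jaw":0.8},{"translation":[-50,85,-60],"angular":[0,0,0],"jaw":1},{"translation":[-74,123,-45],"angular":[0,0,0],"jaw":1},{"translation":[-74,123,-45],"angular":[0,0,0],"jaw":1}]'
python3 - <<'E'
from h import *
ci=ctrl.camera_info("wrist");im=ctrl.get_image("wrist");cv2.imwrite("pics/w4.png",im[:,:,::-1])
np.savez("w4.npz",T=ci["world_from_camera"],K=ci["camera_matrix"])
print(ctrl.look_for("wrist","funnel_mid"),ctrl.look_for("wrist","collar"))
o=ctrl.get_obs();print(o["ee_pos"],o["orientation"])
print([np.round(proj(ci,p)) for p in [(482,-262,0),(482,-262,50)]])
E
```

```text
t: 11.75
ee_pos: [480.3, -263.1, 226.6]
orientation: [-3.02, -0.863, 0.002]
ft_force: [-0.6, 0.2, 0.4]
width: 80.4
grasp_force: 0.0
[{'rect': [288.5, 173.3, 354.9, 242.1], 'score': 0.88}, {'rect': [203.7, 230.3, 268.0, 302.4], 'score': 0.83}, {'rect': [335.3, 291.4, 396.5, 361.2], 'score': 0.83}] [{'rect': [0.9, 0.0, 139.6, 178.8], 'score': 0.76}]
[ 480.81795174 -260.39800197  227.74742283] [-3.01882610e+00 -8.67843090e-01  1.99202865e-04]
[array([318., 198.]), array([318., 208.])]
```

View pics/w4.png

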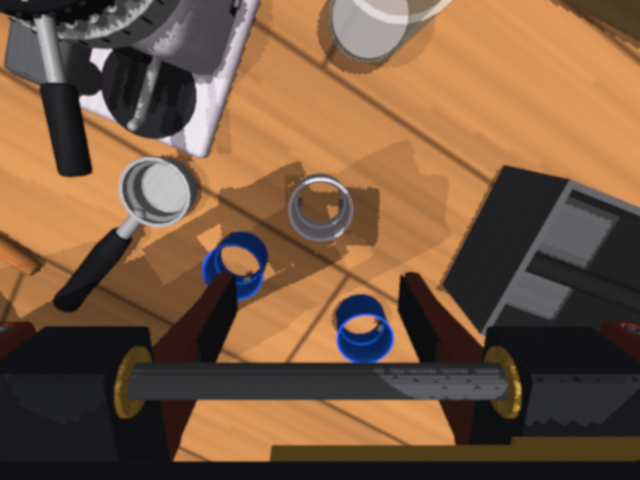

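The grey funnel's lip is centred at (321,208). Blue look-alikes are at (235,265) and (365,328). I'll enlarge the funnel to see the lugs.

```bash
python3 - <<'E'
from h import *
a=cv2.imread("pics/w4.png")[165:250,275:365]
cv2.imwrite("pics/crop4.png",cv2.resize(a,None,fx=7,fy=7,interpolation=cv2.INTER_CUBIC)[:600])
E
```

```text
(no output)
```

View pics/crop4.png

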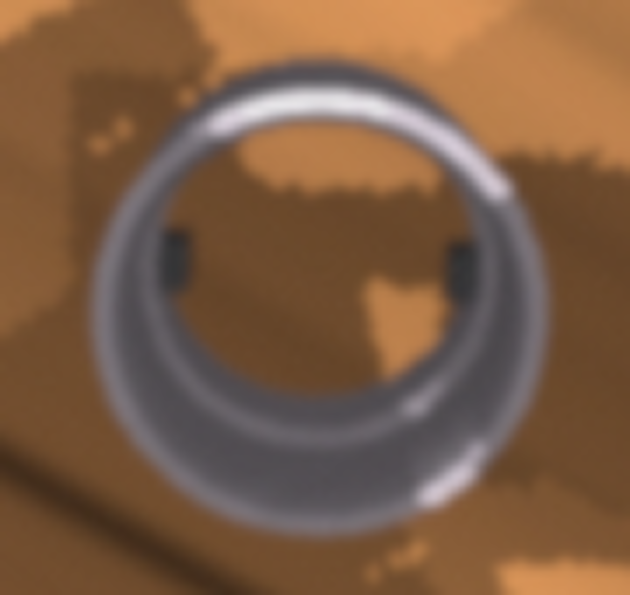

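Inside the funnel the dark lugs are at crop (175,262) and (462,272), i.e. pixels (300,202.4) and (341,203.9), so they lie almost along the tool's y axis. I'll turn the tool 90° so the jaws close off the ribs.

```bash
python3 - <<'E'
from h import *
z=np.load("w4.npz");ci={"camera_matrix":z["K"],"world_from_camera":z["T"]}
F=onz(ci,320.9,207.4,50);print("F",F)
for h in (11,20,30):
    a,b=onz(ci,300,202.4,h),onz(ci,341,203.9,h);d=b-a;print(h,(a+b)/2,np.linalg.norm(d),np.degrees(np.arctan2(d[1],d[0])))
o=ctrl.get_obs();Rt=R.from_rotvec(o["orientation"]).as_matrix()
print(np.degrees(np.arctan2(Rt[1,1],Rt[0,1])),np.round(Rt.T@(np.array([F[0],F[1],12])-o["ee_pos"]),1))
E
```

```text
F [ 484.10628271 -263.5466621    50.        ]
11 [ 480.49019235 -265.70077919   11.        ] 44.08263901761705 -60.222740336709776
20 [ 482.09797399 -264.61729322   20.        ] 43.03183104568073 -60.22274033670984
30 [ 483.88439804 -263.41341991   30.        ] 41.8642666324182 -60.222740336709776
-57.92254690794185 [  1.1   4.5 215.7]
```

```bash
python3 -m creep '[{"translation":[1,4,15],"angular":[0,0,0.18],"jaw":1},{"translation":[1,4,30],"angular":[0,0,0.36],"jaw":1},{"translation":[1,4,45],"angular":[0,0,0.54],"jaw":1},{"translation":[1,4,60],"angular":[0,0,0.72],"jaw":1},{"translation":[1,4,75],"angular":[0,0,0.9],"jaw":1},{"translation":[1,4,90],"angular":[0,0,1.08],"jaw":1},{"translation":[1,4,105],"angular":[0,0,1.26],"jaw":1},{"translation":[1,4,120],"angular":[0,0,1.44],"jaw":1}]'
python3 - <<'E'
from h import *
o=ctrl.get_obs();Rt=R.from_rotvec(o["orientation"]).as_matrix()
print(np.degrees(np.arctan2(Rt[1,1],Rt[0,1])),np.round(Rt.T@(np.array([484,-263.5,12])-o["ee_pos"]),1),o["qpos"][5],o["width"])
E
```

```text
t: 12.9
ee_pos: [484.5, -262.6, 108.0]
orientation: [-2.839, 1.344, -0.001]
ft_force: [-0.5, -0.9, -0.8]
width: 88.0
grasp_force: 0.0
-140.66347786343138 [ 0.3  1.  96. ] 1.9365054144300828 87.98387186190685
```

```bash
python3 -m creep '[{"translation":[0,1,25],"angular":[0,0,0.08],"jaw":1},{"translation":[0,1,50],"angular":[0,0,0.167],"jaw":1},{"translation":[0,1,75],"angular":[0,0,0.167],"jaw":1},{"translation":[0,1,90],"angular":[0,0,0.167],"jaw":1},{"translation":[0,1,96],"angular":[0,0,0.167],"jaw":1},{"translation":[0,1,96],"angular":[0,0,0.167],"jaw":0.8},{"translation":[0,1,96],"angular":[0,0,0.167],"jaw":0.7},{"translation":[0,1,96],"angular":[0,0,0.167],"jaw":0.55}]'
python3 -m creep '[{"translation":[0,0,0],"angular":[0,0,0],"jaw":0.5},{"translation":[0,0,0],"angular":[0,0,0],"jaw":0.5},{"translation":[0,0,0],"angular":[0,0,0],"jaw":0.5},{"translation":[0,0,0],"angular":[0,0,0],"jaw":0.5},{"translation":[0,0,-10],"angular":[0,0,0],"jaw":0.5},{"translation":[0,0,-20],"angular":[0,0,0],"jaw":0.5},{"translation":[0,0,-30],"angular":[0,0,0],"jaw":0.5},{"translation":[0,0,-40],"angular":[0,0,0],"jaw":0.5}]'
```

```text
t: 13.9
ee_pos: [483.5, -264.9, 12.4]
orientation: [2.721, -1.571, 0.002]
ft_force: [-1.1, -0.6, 1.9]
width: 61.3
grasp_force: 0.8
t: 14.9
ee_pos: [483.2, -264.7, 52.5]
orientation: [-2.721, 1.571, -0.001]
ft_force: [1.2, 0.4, -1.3]
width: 59.6
grasp_force: 30.0
```

```bash
python3 -m creep '[{"translation":[0,0,-45],"angular":[0,0,-0.1],"jaw":0.5},{"translation":[0,0,-95],"angular":[0,0,-0.26],"jaw":0.5},{"translation":[0,0,-145],"angular":[0,0,-0.43],"jaw":0.5},{"translation":[0,0,-195],"angular":[0,0,-0.6],"jaw":0.5},{"translation":[-25,-32,-225],"angular":[0,0,-0.77],"jaw":0.5},{"translation":[-55,-70,-235],"angular":[0,0,-0.94],"jaw":0.5},{"translation":[-85,-108,-235],"angular":[0,0,-1.11],"jaw":0.5},{"translation":[-110,-140,-235],"angular":[0,0,-1.28],"jaw":0.5}]'
python3 - <<'E'
from h import *
o=ctrl.get_obs();Rt=R.from_rotvec(o["orientation"]).as_matrix()
y=np.degrees(np.arctan2(Rt[1,1],Rt[0,1]))
print(y,"turn",np.radians(y+57.4),np.round(Rt.T@(np.array([567,-54.7,287])-o["ee_pos"]),1),o["qpos"][5],o["width"])
E
```

```text
t: 15.9
ee_pos: [549.5, -97.7, 287.5]
orientation: [3.119, 0.374, 0.001]
ft_force: [0.8, 0.2, -1.7]
width: 60.0
grasp_force: 30.0
-76.31930112574027 turn -0.3302040968204374 [ 27.1 -37.7   0.5] 1.134646886595482 60.03453587660895
```

```bash
python3 -m creep '[{"translation":[-8,-4,0],"angular":[0,0,-0.1],"jaw":0.5},{"translation":[-16,-8,0],"angular":[0,0,-0.2],"jaw":0.5},{"translation":[-24,-13,0],"angular":[0,0,-0.33],"jaw":0.5},{"translation":[-30,-18,0],"angular":[0,0,-0.33],"jaw":0.5},{"translation":[-30,-18,0],"angular":[0,0,-0.33],"jaw":0.5},{"translation":[-30,-18,0],"angular":[0,0,-0.33],"jaw":0.5},{"translation":[-30,-18,0],"angular":[0,0,-0.33],"jaw":0.5},{"translation":[-30,-18,0],"angular":[0,0,-0.33],"jaw":0.5}]'
python3 - <<'E'
from h import *
ci=ctrl.camera_info("wrist");im=ctrl.get_image("wrist");cv2.imwrite("pics/w5.png",im[:,:,::-1])
np.savez("w5.npz",T=ci["world_from_camera"],K=ci["camera_matrix"])
o=ctrl.get_obs();p=o["ee_pos"];print(p)
print([np.round(proj(ci,q)) for q in [(567,-54.7,224),p,p+[0,0,38]]])
E
```

```text
t: 16.9
ee_pos: [516.2, -88.9, 286.6]
orientation: [-3.018, -0.872, 0.0]
ft_force: [0.1, 1.1, -1.0]
width: 59.9
grasp_force: 30.0
[516.15347126 -88.86981524 286.58513504]
[array([316., 156.]), array([319., 292.]), array([319., 335.])]
```

View pics/w5.png

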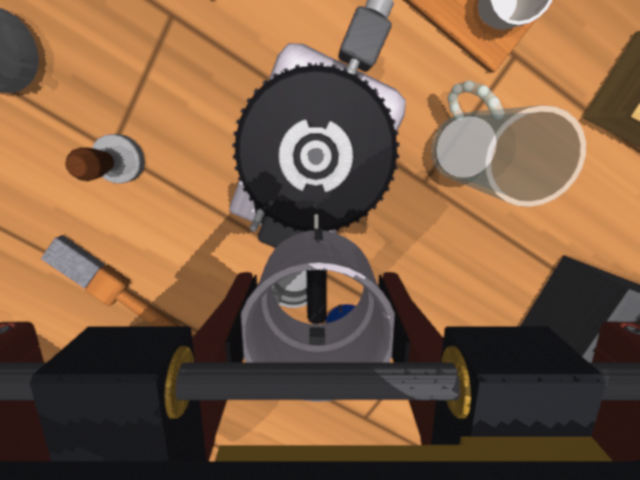

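The neck is centred at (316,156) with its keyways at (316,128) and (316,187), exactly on the prediction. The lever is upright at column 316. The held funnel's lip spans columns 243-395 with its far edge at row 262, and its rib is at (318,234) and its lug at (317,333), so it is aligned with the keyways.

```bash
python3 - <<'E'
from h import *
z=np.load("w5.npz");ci={"camera_matrix":z["K"],"world_from_camera":z["T"]}
o=ctrl.get_obs();Rt=R.from_rotvec(o["orientation"]).as_matrix();p=o["ee_pos"]
t=np.linspace(0,2*np.pi,73)
for dx in (-3,-1.5,0,1.5,3):
    q=np.array([proj(ci,p+Rt@[dx+31.5*np.cos(a),31.5*np.sin(a),-37.6]) for a in t]);b=np.array([proj(ci,p+Rt@[dx+29.5,0,12.4])])
    print(dx,"lip top",q[:,1].min(),"cols",q[:,0].min(),q[:,0].max(),"bottom rim front",b)
im=cv2.imread("pics/w5.png");g=im[225:275,319].sum(1)//3;print(list(zip(range(225,275),g.tolist())))
y=np.degrees(np.arctan2(Rt[1,1],Rt[0,1]))
A=onz(ci,316,156,224);print("A",A);print(y,p,np.round(Rt.T@(np.array([A[0],A[1],245])-p),1))
E
```

```text
-3 lip top 268.23300254105516 cols 240.37697571907296 398.2164019398944 bottom rim front [[318.87905791 234.17852762]]
-1.5 lip top 264.4998902511061 cols 240.14085981804084 398.4655306675677 bottom rim front [[318.88313016 231.356652  ]]
0 lip top 260.7423072317424 cols 239.90328767131382 398.71619591843614 bottom rim front [[318.88722199 228.52121047]]
1.5 lip top 256.96001208156423 cols 239.66424576511753 398.9684119514329 bottom rim front [[318.89133354 225.67210496]]
3 lip top 253.15276021349456 cols 239.4237204179509 399.222193202469 bottom rim front [[318.89546495 222.80923648]]
[(225, 35), (226, 33), (227, 34), (228, 34), (229, 35), (230, 36), (231, 35), (232, 37), (233, 36), (234, 36), (235, 37), (236, 36), (237, 37), (238, 39), (239, 47), (240, 58), (241, 64), (242, 67), (243, 73), (244, 77), (245, 77), (246, 77), (247, 77), (248, 77), (249, 78), (250, 78), (251, 78), (252, 79), (253, 78), (254, 78), (255, 77), (256, 78), (257, 77), (258, 78), (259, 79), (260, 79), (261, 92), (262, 133), (263, 179), (264, 200), (265, 207), (266, 209), (267, 205), (268, 181), (269, 125), (270, 62), (271, 25), (272, 17), (273, 17), (274, 18)]
A [567.23466297 -54.75408738 224.        ]
-57.774919735767185 [516.15347126 -88.86981524 286.58513504] [61.4 -1.6 41.6]
```

```bash
python3 -m creep '[{"translation":[20,-0.5,0],"angular":[0,0,0],"jaw":0.5},{"translation":[40,-1,0],"angular":[0,0,0],"jaw":0.5},{"translation":[55,-1.5,0],"angular":[0,0,0],"jaw":0.5},{"translation":[62,-1.5,0],"angular":[0,0,0],"jaw":0.5},{"translation":[62,-1.5,20],"angular":[0,0,0],"jaw":0.5},{"translation":[62,-1.5,35],"angular":[0,0,0],"jaw":0.5},{"translation":[62,-1.5,45],"angular":[0,0,0],"jaw":0.5},{"translation":[62,-1.5,45],"angular":[0,0,0],"jaw":0.5}]'
python3 - <<'E'
from h import *
o=ctrl.get_obs();Rt=R.from_rotvec(o["orientation"]).as_matrix();p=o["ee_pos"];print(p,o["ft_force"],np.round(Rt.T@(np.array([567.9,-54.4,218.5])-p),1))
E
```

```text
t: 17.95
ee_pos: [567.2, -54.5, 240.9]
orientation: [-3.017, -0.872, 0.002]
ft_force: [-0.2, -0.2, -1.9]
width: 59.7
grasp_force: 30.0
[567.16735122 -54.46666997 240.87187266] [-0.22583487 -0.23682508 -1.88114148] [ 0.7  0.4 22.4]
```

```bash
python3 -m creep '[{"translation":[0.5,0.3,2],"angular":[0,0,0],"jaw":0.5},{"translation":[0.5,0.3,4],"angular":[0,0,0],"jaw":0.5},{"translation":[0.5,0.3,6],"angular":[0,0,0],"jaw":0.5},{"translation":[0.5,0.3,8],"angular":[0,0,0],"jaw":0.5},{"translation":[0.5,0.3,10],"angular":[0,0,0],"jaw":0.5},{"translation":[0.5,0.3,12],"angular":[0,0,0],"jaw":0.5},{"translation":[0.5,0.3,13],"angular":[0,0,0],"jaw":0.5},{"translation":[0.5,0.3,13],"angular":[0,0,0],"jaw":0.5}]'
```

```text
t: 18.95
ee_pos: [568.2, -54.4, 228.6]
orientation: [-3.018, -0.872, 0.0]
ft_force: [0.2, -0.2, -2.1]
width: 59.4
grasp_force: 30.0
```

```bash
python3 -m creep '[{"translation":[0,0,2],"angular":[0,0,0],"jaw":0.5},{"translation":[0,0,3],"angular":[0,0,0],"jaw":0.5},{"translation":[0,0,4],"angular":[0,0,0],"jaw":0.5},{"translation":[0,0,5],"angular":[0,0,0],"jaw":0.5},{"translation":[0,0,6],"angular":[0,0,0],"jaw":0.5},{"translation":[0,0,7],"angular":[0,0,0],"jaw":0.5},{"translation":[0,0,8],"angular":[0,0,0],"jaw":0.5},{"translation":[0,0,8],"angular":[0,0,0],"jaw":0.5}]'
```

```text
t: 19.95
ee_pos: [568.2, -54.4, 220.6]
orientation: [-3.018, -0.872, 0.0]
ft_force: [0.3, -0.5, -1.6]
width: 59.9
grasp_force: 30.0
```

```bash
python3 -m creep '[{"translation":[0,0,1],"angular":[0,0,0],"jaw":0.5},{"translation":[0,0,2],"angular":[0,0,0],"jaw":0.5},{"translation":[0,0,2.5],"angular":[0,0,0],"jaw":0.5},{"translation":[0,0,2.5],"angular":[0,0,0],"jaw":0.5},{"translation":[0,0,2.5],"angular":[0,0,0],"jaw":0.7},{"translation":[0,0,2.5],"angular":[0,0,0],"jaw":0.9},{"translation":[0,0,2.5],"angular":[0,0,0],"jaw":1},{"translation":[0,0,2.5],"angular":[0,0,0],"jaw":1}]'
python3 -m creep '[{"translation":[0,0,0],"angular":[0,0,0],"jaw":1},{"translation":[0,0,-10],"angular":[0,0,0],"jaw":1},{"translation":[0,0,-40],"angular":[0,0,0],"jaw":1},{"translation":[0,0,-80],"angular":[0,0,0],"jaw":1},{"translation":[-20,0,-100],"angular":[0,0,0],"jaw":1},{"translation":[-50,0,-100],"angular":[0,0,0],"jaw":1},{"translation":[-60,0,-100],"angular":[0,0,0],"jaw":1},{"translation":[-60,0,-100],"angular":[0,0,0],"jaw":1}]'
python3 - <<'E'
from h import *
ci=ctrl.camera_info("wrist");im=ctrl.get_image("wrist");cv2.imwrite("pics/w6.png",im[:,:,::-1])
A=(567.2,-54.75)
print([np.round(proj(ci,(*A,z))) for z in (256,224,206)])
t=np.linspace(0,2*np.pi,73)
for z in (256,263):
    q=np.array([proj(ci,(A[0]+31.5*np.cos(a),A[1]+31.5*np.sin(a),z)) for a in t]);print(z,q.min(0),q.max(0))
for a in (200.6,212.6,224.6): print(a,[np.round(proj(ci,[A[0]+r*np.cos(np.radians(a)),A[1]+r*np.sin(np.radians(a)),196])) for r in (84,130)])
E
```

```text
t: 20.95
ee_pos: [568.3, -54.4, 218.2]
orientation: [3.018, 0.872, 0.0]
ft_force: [-0.3, 0.2, 0.6]
width: 86.4
grasp_force: 0.0
t: 21.95
ee_pos: [517.5, -86.6, 318.5]
orientation: [3.018, 0.871, 0.001]
ft_force: [-0.2, 0.4, 0.9]
width: 88.4
grasp_force: 0.0
[array([318., 160.]), array([318., 156.]), array([318., 154.])]
256 [266.81303344 105.83499476] [369.03059755 209.7451515 ]
263 [265.23233239 105.22181102] [370.65129283 212.29753143]
200.6 [array([298., 252.]), array([288., 301.])]
212.6 [array([318., 254.]), array([319., 303.])]
224.6 [array([339., 252.]), array([349., 300.])]
```

View pics/w6.png

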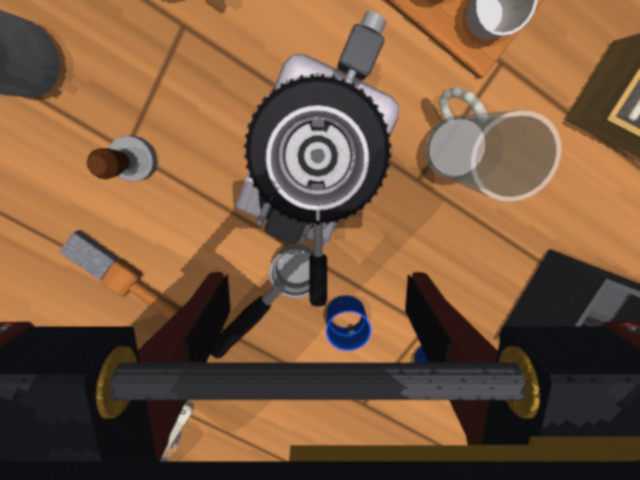

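The funnel sits on the neck at (318,157), with its lugs in the keyways at (318,125) and (317,185). The lever lies along column 318 from row 254 to row 303, matching click 7. Nothing touches the robot, so I'll hand in.

```bash
python3 -c "
from workcell import ctrl
print(ctrl.close_job())"
```

```text
the job is handed in; nothing more can be done
None
```

I handed the job in at about 22 s with the collar run to its stop and backed off seven clicks, and the funnel home on the neck, lugs in the keyways, and released; the close-up and force readings agree, but no verdict was returned.

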